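# Clear the offcuts from the welding plate and rack the scrap tray

### The arm

A 6-joint arm with a two-finger parallel gripper is mounted at the origin on the work surface. World frame = base frame: x ahead of the robot, y to its left, z up, the work surface at z = 0. Lengths are in m, angles in rad, forces in N, time in s.
With the tool pointing down it reaches from about 0.35 to 0.875 m from the base axis. Payload 4.2 kg.
Tool frame: the origin (TCP) lies at the very end of the fingers, on their centre line; the grasp point (between the pads) lies 19 mm behind it (robot.grip_point_offset is the distance from the TCP to the grasp point, in m); z points along the fingers, y is the direction in which the jaws open and shut (so a half turn about z gives the same grasp; the last joint's range is limited). The gripper opens to 85 mm and grips with 20 to 120 N. Pads are 22 mm wide; open, the fingers measure 114 mm over their backs; the gripper's body (76 mm by 85 mm) begins 54 mm behind the grasp point. The pads swing forward as they close: fully open they stand 13 mm farther back than shut.
Start: joints at [1.499, 0.385, 0.008, 0, -1.194, -0.259], TCP at [0.203, 0.591, 0.198] pointing down, gripper open.
Joint ranges: [-3.14, 3.14], [-1.21, 2.06], [-1.07, 1.41], [-3.16, 2.05], [-2.99, -0.16], [-3.1, 3.1]. Speed limits (rad/s): [2.79, 2.79, 3.14, 3.14, 3.14, 3.14].

### API

Orientations are given as a unit quaternion [w, x, y, z].
In Python, from bench import robot gives the robot as it stands.
- The arm moves only by the tool apply_moves, never from a script. Its argument "series" is a list of rows, each an object of numbers: "dx", "dy", "dz": the shift along the world's x, y, z in cm; "ax", "ay", "az": the turn, a rotation vector about the world's x, y, z in degrees; "claw": the gripper's target within -1 to 1 (fully open at 1, half-way at 0, shut at -1). In form: [{"dx": .., "dy": .., "dz": .., "ax": .., "ay": .., "az": .., "claw": ..}, ...]. A call has 1 to 5 rows; each row shifts and turns the commanded pose from where the row before left it; what a row does not reach is not made up. A row lasts 1/8 s, in which the tool goes at most 62.5 mm and 10.7 degrees, less where a joint would pass 70% of its speed; a pose out of reach is approached as far as the arm can. A call with a gripper value outside its range is refused whole. The fingers move at their own pace and stop on an object; the grip force is fixed at half the most. Time passes only in rows, so rows that do not move let the fingers close. It gives the time, the measured TCP pose, the force and the opening at its end, in the units of the state.
- robot.get_state(): the state, without advancing time (a new reading comes with each control period).
- robot.get_image(name): name is "scene" or "top"; returns (picture, depth): 400x640x3 uint8, red, green, blue; 400x640 float32, m along the optical axis (not along the pixel's ray), 0 where there is no reading.
- robot.camera_info(name): a dict with "fovy" (degrees; the focal length in pixels is half the picture's height over the tangent of half this angle, whatever the lens; pixels are square), "cx", "cy" (the principal point, pixels), "extrinsics" (4x4, takes a point from world to camera coordinates). Camera axes: x right, y down, z forward; pixel columns grow to the right and rows downward; lengths in m; the calibration is good to about 2 mm. A picture is of the moment at which its call begins. camera_info takes no time and is no camera call.
- robot.finish_job(): hands the job in, once; it reports no verdict.
The state is a dict: "time": time; "qpos": joint angles; "qd": joint speeds; "effort": joint torques, N m; "tcp_pos": TCP position; "ee_rot": TCP orientation; "ft_force": force on the tool from outside, world axes, zero at the start; "ft_torque": the same for the moment, N m; "gripper_width": finger opening in m.
Only numpy, scipy, OpenCV 4.12 (cv2) and the standard library are available. Lean on these libraries where they do the work, as an engineer would, in place of code of your own. Each camera call takes 0.05 s, during which the arm holds its last target. There are 200 camera calls.

### The job

Pick up the steel scrap pusher and use it to sweep the four loose steel offcuts off the raised welding plate into the scrap tray beside it; they are hot, so never touch them with the gripper. Then stand the pusher upright on the plate and let go of it, and after that slide the tray by its handle, flat on the bench, into the free bay of the rack until it is fully home against the back. Leave everything else on the bench alone.

Things in the scene. Friction and masses are not known exactly. Their poses are not given: they have to be found in the camera images.
- plate: fixed raised steel welding plate, 240 mm (its x) by 340 mm (its y), top 60 mm above the bench, no rims. Origin under its centre at bench level; yaw within 0.06 rad of zero. The scrap tray stands along its -y edge (y = -170 mm). The offcuts lie on it within 100 mm of its middle in x, between y = -165 and +30 mm
- tray: loose open sheet-metal scrap tray, 220 mm (x) by 144 mm (y) outside, walls and floor 4 mm, on the bench, 1 to 8 mm from the plate's -y edge, its middle within 5 mm of the plate's in x. Plate-side wall and end walls 52 mm high (8 mm below the plate's top), -y wall 75 mm. Origin under its centre at bench level. Black bar handle at its -x end. About 0.35 kg empty; slides on the bench
- tray_handle (a point): centre of the tray's handle bar, at (-150, 0, 40) mm in the tray's frame: bar 12 mm thick in x, 18 mm high, 100 mm long in y, on two arms at y = +-45 mm, with 34 mm free between bar and tray (open the fingers only part way)
- tray_end (a point): point on the tray, middle of the lower edge of its far (+x) end: (110, 0, 0) mm in its frame; axes as the tray's
- rack: fixed green rack, two bays side by side. Origin on the bench in the mouth of the FREE bay (+y side, nearer the plate); x points in. Bay 160 mm wide; back wall 165 mm in, met by the tray's end when home (front 55 mm and handle stand out); no floor; walls 70 mm high; flared lead-ins 22 mm out in front; crossbars at 130 mm. The -y bay, centre 165 mm away, holds another tray, fixed, full, standing out
- pusher: loose scrap pusher of steel angle standing on the bench right of the tray, yaw within 0.4 rad: blade 180 mm long (its x), 55 mm high, flat front face at y = -22 mm looking to its -y; foot plate y -22 to +22 mm, 4 mm thick. Black bar handle on top: centre (0, -12, 92) mm, 120 mm long in x, 24 mm thick in y, 26 mm high. Origin under the middle of its foot. About 0.35 kg, stands by itself
- offcut_tube: loose piece of steel square tube, 64 mm long (x), 34 x 34 mm; origin at its middle
- offcut_bar: loose piece of steel flat bar, 70 mm long (x), 36 mm wide, 10 mm thick; origin at its middle
- offcut_angle: loose piece of steel angle, 64 mm long (x), 36 x 36 mm, 5 mm thick, one leg flat on the plate; origin at the middle of its bounding box
- offcut_block: loose solid steel block, 62 mm long (x), 26 mm wide, 22 mm high; origin at its middle
- magnet: grey welding magnet, 75 x 30 x 48 mm, standing on the plate near its +y end; leave alone
- hammer: hammer lying on the bench to the left of the robot; leave alone
- spray: white spray bottle, 190 mm tall, left of the plate; leave alone
- tin: steel can, 90 mm across, 100 mm tall, between robot and plate; leave alone
- spool: black wire spool lying flat, 150 mm across, 55 mm tall, on the right; leave alone
- clamp: steel bar clamp with a wooden handle lying near the robot, right of centre, about 200 mm long; leave alone
Mind the look-alikes: they are no part of the job. What is shaped like the pusher but orange or pink is not meant. What is shaped like the offcut_block but yellow is not meant.

How it is judged:
By the outcome, as a careful person would: the job done as asked, in the order asked, and still so for the second after the job is handed in, with the robot touching nothing.
It also fails if it takes over 64 s, if anything falls off the work surface, if the arm or the gripper's body presses on something with over 40 N, if the wrist force passes 120 N, or if a joint passes its speed limit or range.

## Working session

There is one attempt and no reset: what is moved stays moved. The work goes in short steps, Python scripts to look and compute and a tool call to move; the robot and the scene stay as the last step left them, time stands still between calls to the robot, and variables do not carry over. Pictures are saved under pics/ and viewed, about 8 in all and at most 12, crops included, and the job is handed in when it is done.

Besides the shell and the picture viewer there is one more tool, called after ">>>" as name([rows], argument=value, ...), one row to a line, values as JSON. apply_moves: Moves the arm, as the interface text tells. Its arguments: {"type":"object","properties":{"series":{"type":"array"}},"required":["series"]}

```bash
mkdir -p pics
cat > h.py <<'E'
import numpy as np, cv2
from bench import robot
def grab(n,tag):
    im,d=robot.get_image(n); np.savez(f'{n}_{tag}.npz',im=im,d=d); cv2.imwrite(f'pics/{n}_{tag}.png',im[:,:,::-1]); return im,d
def cam(n):
    c=robot.camera_info(n); f=200/np.tan(np.radians(c['fovy'])/2); return f,c['cx'],c['cy'],np.array(c['extrinsics'])
def ray(n,u,v,z):
    f,cx,cy,T=cam(n); R=T[:3,:3]; o=-R.T@T[:3,3]; d=R.T@np.array([(u-cx)/f,(v-cy)/f,1]); return o+d*(z-o[2])/d[2]
def cloud(n,d):
    f,cx,cy,T=cam(n); v,u=np.mgrid[:400,:640]; P=np.stack([(u-cx)/f*d,(v-cy)/f*d,d],-1); return (P-T[:3,3])@T[:3,:3]
E
python3 - <<'E'
from h import *
for n in('top','scene'):
    im,d=grab(n,'0'); print(n,robot.camera_info(n),(d>0).mean())
a=cv2.imread('pics/top_0.png')
s=robot.get_state(); print(s)
E
```

```text
top {'fovy': 54.13402279069182, 'cx': 320.2536122078919, 'cy': 197.37812974656313, 'extrinsics': array([[ 1.44039472e-03, -9.99994787e-01, -2.88988356e-03,
        -6.87294731e-02],
       [-9.91560902e-01, -1.05360745e-03, -1.29637447e-01,
         5.20470632e-01],
       [ 1.29633726e-01,  3.05222464e-03, -9.91557250e-01,
         1.42317714e+00],
       [ 0.00000000e+00,  0.00000000e+00,  0.00000000e+00,
         1.00000000e+00]])} 0.99597265625
scene {'fovy': 50.73708254903384, 'cx': 317.8754953790676, 'cy': 197.00842749830034, 'extrinsics': array([[-0.67186138,  0.74059695, -0.0108827 ,  0.396554  ],
       [ 0.50157408,  0.44411298, -0.74241976, -0.16610693],
       [-0.54500066, -0.50426165, -0.6698466 ,  1.58288007],
       [ 0.        ,  0.        ,  0.        ,  1.        ]])} 0.99585546875
{'time': 0.1, 'qpos': array([ 1.49862994e+00,  3.85467309e-01,  6.74758629e-03, -4.38922942e-04,
       -1.19399928e+00, -2.58547835e-01]), 'qd': array([-7.85100384e-04, -2.48165988e-03,  3.92482193e-03,  2.22308356e-03,
        4.01465872e-04, -9.05696353e-05]), 'effort': array([-4.80817071e-04, -3.93322456e+01,  1.88928956e+01,  4.19797540e+00,
       -2.58447450e-03,  4.53987482e-06]), 'tcp_pos': array([0.20277465, 0.59056331, 0.19733208]), 'ee_rot': array([ 9.76147118e-04,  9.86345833e-01, -1.64684343e-01, -1.13644940e-04]), 'ft_force': array([ 0.25987009, -0.4613326 , -0.1401412 ]), 'ft_torque': array([-0.0379852 ,  0.05435362,  0.00893551]), 'gripper_width': 0.08555457765114548}
```

View pics/top_0.png

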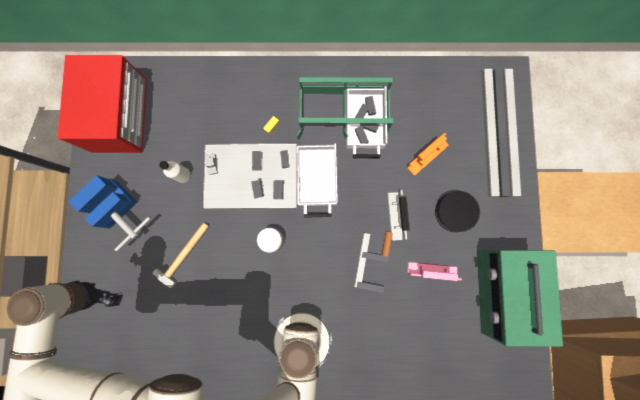

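View pics/scene_0.png

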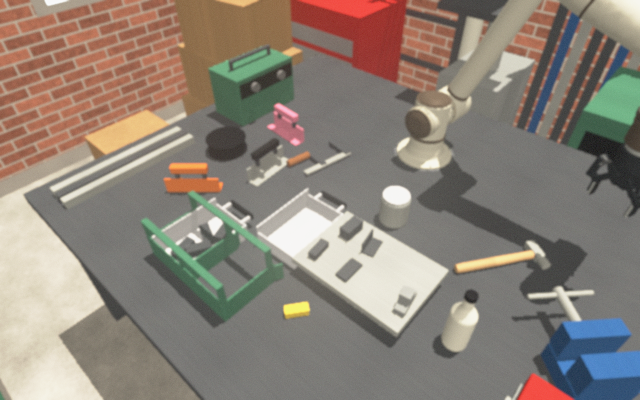

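The top view shows the plate at about (250,176), the tray at (318,176), and the rack's free bay at (322,100). Pusher candidates are grey/black (397,215), orange (428,154) and pink (433,271). The grey one with the black handle fits the description. The yellow block at (271,124) is a decoy. Next I'll enlarge this area and take measurements.

Run:
```python
from h import *
t=np.load('top_0.npz'); s=np.load('scene_0.npz')
a=cv2.resize(t['im'][60:260,195:420,::-1],None,fx=3.5,fy=3,interpolation=cv2.INTER_CUBIC)[:600,:790]
cv2.imwrite('pics/crop_top.png',cv2.resize(t['im'][70:250,195:420,::-1],None,fx=3.3,fy=3.3,interpolation=cv2.INTER_CUBIC))
cv2.imwrite('pics/crop_scene.png',cv2.resize(s['im'][120:340,140:420,::-1],None,fx=2.7,fy=2.7,interpolation=cv2.INTER_CUBIC))
for n,z in(('top',t),('scene',s)):
    P=cloud(n,z['d']); np.save(n+'_P.npy',P)
    im=cv2.cvtColor(z['im'],cv2.COLOR_RGB2HSV)
    reg=(P[...,0]>.25)&(P[...,0]<.75)&(abs(P[...,1])<.5)
    print(n,'bench z',np.median(P[...,2][reg&(abs(P[...,2])<.02)]))
    m=(abs(P[...,2]-.06)<.006)&(P[...,0]>.3)&(P[...,0]<.7)&(P[...,1]>-.1)&(P[...,1]<.4)&(im[...,1]<60)&(im[...,2]>120)
    k,l,st,c=cv2.connectedComponentsWithStats(m.astype(np.uint8)); i=1+st[1:,4].argmax(); q=P[l==i]; print('plate z',np.median(q[:,2]), cv2.minAreaRect(q[:,:2].astype(np.float32)*1000), len(q))
    # pusher: points in neighbourhood
    b=np.array([ray('top',u,v,0) for u,v in((380,185),(412,245))]); lo,hi=b.min(0),b.max(0)
    m=(P[...,0]>lo[0])&(P[...,0]<hi[0])&(P[...,1]>lo[1])&(P[...,1]<hi[1]+.0)
    h=P[m&(P[...,2]>.085)&(P[...,2]<.12)]; print('handle',np.median(h[:,2]),cv2.minAreaRect(h[:,:2].astype(np.float32)*1000),len(h))
    h=P[m&(P[...,2]>.02)&(P[...,2]<.12)]; print('pusher',cv2.minAreaRect(h[:,:2].astype(np.float32)*1000),len(h))
    h=P[m&(P[...,2]>.002)&(P[...,2]<.12)]; print('pusher all',cv2.minAreaRect(h[:,:2].astype(np.float32)*1000),len(h))
```

```text
top bench z 0.00117298915181523
plate z 0.06050993408200217 ((588.7996215820312, 187.51890563964844), (221.73841857910156, 346.9292297363281), 0.3596082925796509) 4389
handle 0.10470194385769623 ((454.9934387207031, -364.6192932128906), (117.75848388671875, 25.638376235961914), 3.787583351135254) 265
pusher ((446.8629150390625, -345.7640380859375), (71.37596893310547, 198.80587768554688), 88.13933563232422) 430
pusher all ((460.6214294433594, -354.16534423828125), (115.28711700439453, 224.388671875), 89.7267837524414) 1097
scene bench z -0.0009378604921251096
plate z 0.058749464214900016 ((590.943359375, 188.7308349609375), (222.05665588378906, 346.3716735839844), 0.7893168330192566) 6844
handle 0.10089412900582573 ((461.7128601074219, -362.26409912109375), (120.7701644897461, 28.8843936920166), 4.740384578704834) 258
pusher ((442.9324951171875, -358.5107421875), (73.5268325805664, 213.07179260253906), 78.02658081054688) 746
pusher all ((454.361572265625, -346.7674865722656), (109.05181884765625, 224.19403076171875), 85.08716583251953) 1167
```

View pics/crop_top.png

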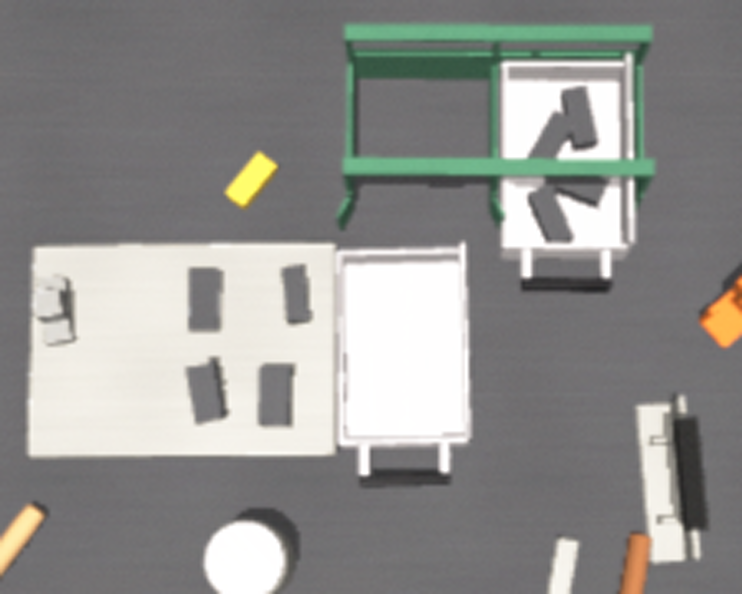

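View pics/crop_scene.png

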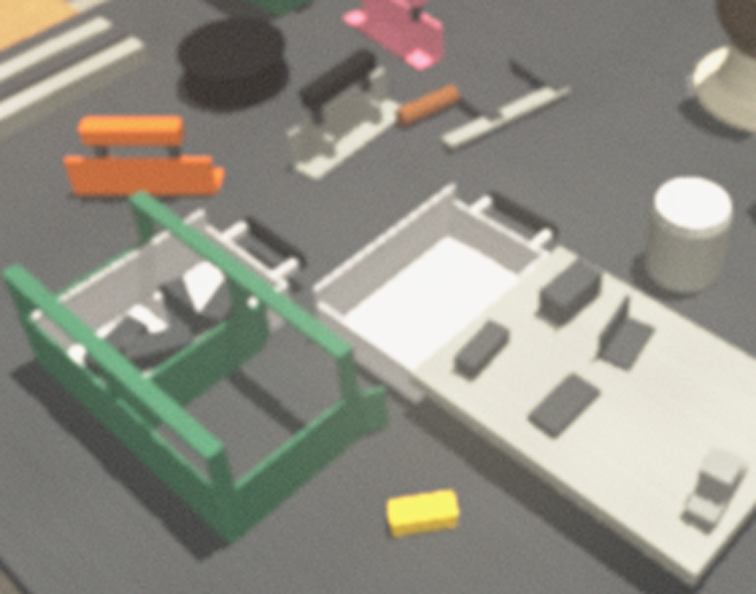

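The crops confirm the pusher: grey angle, black handle, foot plate on its left (+y) side, so the blade looks to -y. On the plate, in crop pixels, are the bar (205,299), block (296,294), angle (207,390) and tube (276,394). Next I'll measure exactly.

```bash
cat > m.py <<'E'
from h import *
def rect(q):
    (c,s,a)=cv2.minAreaRect(np.float32(q)[:,:2]*1000); b=cv2.boxPoints((c,s,a)); e=max((b[1]-b[0],b[2]-b[1]),key=np.linalg.norm); return np.round(c,1),np.round(sorted(s),1),round(np.degrees(np.arctan2(e[1],e[0]))%180,1)
def colmask(n,im,m,z):
    k,l,st,c=cv2.connectedComponentsWithStats(m.astype(np.uint8)); i=1+st[1:,4].argmax(); v,u=np.nonzero(l==i)
    return np.array([ray(n,a,b,z) for a,b in zip(u,v)])
E
python3 - <<'E'
from m import *
for n in('top','scene'):
    z=np.load(n+'_0.npz'); im=z['im']; hsv=cv2.cvtColor(im,cv2.COLOR_RGB2HSV); P=np.load(n+'_P.npy'); V=hsv[...,2].astype(int); X,Y,Z=P[...,0],P[...,1],P[...,2]
    box=lambda x0,x1,y0,y1:(X>x0)&(X<x1)&(Y>y0)&(Y<y1)
    # plate edges: profile along x and y of bright & z>.035
    m=box(.42,.76,.0,.42)&(Z>.035)&(Z<.075)
    q=P[m]; print(n,'plate x by y bands',[(yy,np.round(np.percentile(q[abs(q[:,1]-yy)<.02,0],[.5,99.5]),3)) for yy in(.05,.18,.3)],'y by x',[(xx,np.round(np.percentile(q[abs(q[:,0]-xx)<.02,1],[.5,99.5]),3)) for xx in(.5,.58,.66)])
    # offcuts
    m=box(.47,.71,.02,.30)&(Z>.05)&(V<130)
    k,l,st,c=cv2.connectedComponentsWithStats(m.astype(np.uint8))
    for i in range(1,k):
        if st[i,4]>40: q=P[l==i]; print(' off',np.round(c[i]),st[i,4],rect(q),'xr',q[:,0].min().round(3),q[:,0].max().round(3),'yr',q[:,1].min().round(3),q[:,1].max().round(3),'zmax',np.percentile(q[:,2],95).round(3))
    # black handles (tray, pusher)
    sat=hsv[...,1]
    for nm,b,zt in(('trayh',box(.40,.47,-.14,.02)&(Z>.025)&(V<80),.049),('pushh',box(.36,.54,-.42,-.3)&(Z>.06)&(V<80),.105)):
        k,l,st,c=cv2.connectedComponentsWithStats(b.astype(np.uint8)); i=1+st[1:,4].argmax(); q=P[l==i]
        print(nm,len(q),c[i],rect(q),'z',np.percentile(q[:,2],[5,50,95]).round(3),'ray',rect(colmask(n,im,b,zt)))
    # tray walls, rack
    m=box(.42,.76,-.16,.03)&(Z>.04)&(Z<.09)&(V>110)&(sat<60); q=P[m]; q=q[q[:,1]<.012]; print('tray',rect(q),np.percentile(q[:,0],[1,99]).round(3),np.percentile(q[:,1],[1,99]).round(3))
    m=(hsv[...,0]>60)&(hsv[...,0]<95)&(sat>80)&box(.6,.98,-.4,.1)&(Z>.01)&(Z<.2)
    q=P[m]; print('rack',rect(q),np.percentile(q,[1,99],axis=0).round(3).tolist())
    h=q[q[:,2]>.11]; print(' crossbars',rect(h),len(h),np.histogram(h[:,0],bins=np.arange(.68,.98,.02)))
    w=q[(q[:,2]<.1)]; print(' low walls yhist',np.histogram(w[:,1],bins=np.arange(-.36,.1,.02)),'x',np.percentile(w[:,0],[1,99]).round(3))
    m=box(.45,.75,.3,.4)&(Z>.07); q=P[m]; print('magnet',rect(q))
E
```

```text
top plate x by y bands [(0.05, array([0.481, 0.718])), (0.18, array([0.479, 0.718])), (0.3, array([0.478, 0.718]))] y by x [(0.5, array([0.013, 0.356])), (0.58, array([0.014, 0.358])), (0.66, array([0.015, 0.357]))]
 off [284. 159.] 96 (array([655.8,  62.6]), array([22.2, 58.7]), np.float32(6.0)) xr 0.626 0.685 yr 0.049 0.076 zmax 0.087
 off [257. 160.] 141 (array([652.7, 165.1]), array([30.3, 66.5]), np.float32(0.1)) xr 0.619 0.686 yr 0.15 0.18 zmax 0.076
 off [258. 188.] 140 (array([548.3, 160.9]), array([33.8, 63. ]), np.float32(12.1)) xr 0.521 0.583 yr 0.138 0.179 zmax 0.098
 off [278. 189.] 150 (array([543. ,  82.6]), array([30.2, 64.3]), np.float32(178.5)) xr 0.51 0.575 yr 0.067 0.097 zmax 0.1
trayh 78 [318.02564103 214.96153846] (array([453.5, -56.4]), array([11.3, 95.6]), np.float32(92.6)) z [0.045 0.049 0.054] ray (array([455.3, -56.3]), array([11. , 95.2]), np.float32(90.1))
pushh 245 [403.5877551  213.08979592] (array([ 455.4, -363.3]), array([ 23.1, 116.8]), np.float32(4.0)) z [0.092 0.105 0.11 ] ray (array([ 455.2, -361.6]), array([ 26.1, 116.7]), np.float32(4.0))
tray (
[... 1147 characters left out ...]
 by y bands [(0.05, array([0.485, 0.724])), (0.18, array([0.484, 0.722])), (0.3, array([0.482, 0.721]))] y by x [(0.5, array([0.006, 0.36 ])), (0.58, array([0.016, 0.361])), (0.66, array([0.018, 0.362]))]
 off [350. 232.] 169 (array([549.,  87.]), array([33.5, 61.9]), np.float32(0.3)) xr 0.518 0.58 yr 0.07 0.104 zmax 0.094
 off [367. 242.] 83 (array([556.6, 152.9]), array([ 6. , 59.4]), np.float32(11.6)) xr 0.528 0.586 yr 0.145 0.161 zmax 0.093
 off [317. 253.] 76 (array([665.1,  76.9]), array([20.7, 60.9]), np.float32(167.1)) xr 0.633 0.693 yr 0.06 0.082 zmax 0.082Traceback (most recent call last):
  File "<stdin>", line 16, in <module>
ValueError: attempt to get argmax of an empty sequence
```

>>> apply_moves([
  {"dx":3.6,"dy":-4.5,"dz":1,"az":5,"claw":1},
  {"dx":3.6,"dy":-4.5,"dz":1,"az":5,"claw":1},
  {"dx":3.6,"dy":-4.5,"dz":1,"az":5,"claw":1},
  {"dx":3.6,"dy":-4.5,"dz":1,"az":5,"claw":1},
  {"dx":3.6,"dy":-4.5,"dz":1,"az":3,"claw":1},
])

```text
invalid input
```

>>> apply_moves([
  {"dx":3.6,"dy":-4.5,"claw":1},
  {"dx":0,"dy":-6,"claw":1},
  {"dx":0,"dy":-6,"claw":1},
  {"dx":0,"dy":-6,"claw":1},
  {"dx":0,"dy":-6,"claw":1},
])

```text
invalid input
```

>>> apply_moves([
  {"dx":3.6,"dy":-4.5,"dz":1,"ax":0,"ay":0,"az":5,"claw":1},
  {"dx":3.6,"dy":-4.5,"dz":1,"ax":0,"ay":0,"az":5,"claw":1},
  {"dx":3.6,"dy":-4.5,"dz":1,"ax":0,"ay":0,"az":5,"claw":1},
  {"dx":3.6,"dy":-4.5,"dz":1,"ax":0,"ay":0,"az":5,"claw":1},
  {"dx":3.6,"dy":-4.5,"dz":1,"ax":0,"ay":0,"az":3,"claw":1},
])

```text
time: 0.72
tcp_pos: [0.3836, 0.3643, 0.2483]
ee_rot: [0.0, 0.999, 0.036, -0.0]
ft_force: [0.8, 0.7, -0.1]
gripper_width: 0.0853
```

>>> apply_moves([
  {"dx":3.6,"dy":-4.5,"dz":0,"ax":0,"ay":0,"az":0,"claw":1},
  {"dx":0,"dy":-6,"dz":0,"ax":0,"ay":0,"az":0,"claw":1},
  {"dx":0,"dy":-6,"dz":0,"ax":0,"ay":0,"az":0,"claw":1},
  {"dx":0,"dy":-6,"dz":0,"ax":0,"ay":0,"az":0,"claw":1},
  {"dx":0,"dy":-6,"dz":0,"ax":0,"ay":0,"az":0,"claw":1},
])

```text
time: 1.35
tcp_pos: [0.4183, 0.0792, 0.2481]
ee_rot: [-0.0, 0.999, 0.036, -0.0]
ft_force: [1.5, -0.5, -0.1]
gripper_width: 0.0858
```

>>> apply_moves([
  {"dx":0.4,"dy":-5.5,"dz":0,"ax":0,"ay":0,"az":0,"claw":1},
  {"dx":0.5,"dy":-5.5,"dz":0,"ax":0,"ay":0,"az":0,"claw":1},
  {"dx":0.5,"dy":-5.5,"dz":0,"ax":0,"ay":0,"az":0,"claw":1},
  {"dx":0.5,"dy":-5.5,"dz":0,"ax":0,"ay":0,"az":0,"claw":1},
  {"dx":0.5,"dy":-5.5,"dz":0,"ax":0,"ay":0,"az":0,"claw":1},
])

```text
time: 1.98
tcp_pos: [0.4426, -0.1957, 0.2481]
ee_rot: [-0.0, 0.999, 0.035, -0.0]
ft_force: [0.9, 1.2, 0.6]
gripper_width: 0.0853
```

>>> apply_moves([
  {"dx":0.5,"dy":-5.5,"dz":0,"ax":0,"ay":0,"az":0,"claw":1},
  {"dx":0.5,"dy":-5.5,"dz":0,"ax":0,"ay":0,"az":0,"claw":1},
  {"dx":0.4,"dy":-5.6,"dz":-2,"ax":0,"ay":0,"az":0,"claw":1},
  {"dx":0,"dy":0,"dz":-4,"ax":0,"ay":0,"az":0,"claw":1},
  {"dx":0,"dy":0,"dz":-4,"ax":0,"ay":0,"az":0,"claw":1},
])

```text
time: 2.6
tcp_pos: [0.4564, -0.3607, 0.1465]
ee_rot: [-0.0, 0.999, 0.034, -0.0]
ft_force: [-0.2, 0.4, -0.6]
gripper_width: 0.0857
```

>>> apply_moves([
  {"dx":0,"dy":-0.1,"dz":-3.6,"ax":0,"ay":0,"az":0,"claw":1},
  {"dx":0,"dy":0,"dz":-3.6,"ax":0,"ay":0,"az":0,"claw":1},
  {"dx":0,"dy":0,"dz":0,"ax":0,"ay":0,"az":0,"claw":0},
  {"dx":0,"dy":0,"dz":0,"ax":0,"ay":0,"az":0,"claw":-1},
  {"dx":0,"dy":0,"dz":0,"ax":0,"ay":0,"az":0,"claw":-1},
])

```text
time: 3.22
tcp_pos: [0.4581, -0.3615, 0.0782]
ee_rot: [0.001, 0.999, 0.035, 0.002]
ft_force: [-0.4, -0.3, -0.0]
gripper_width: 0.0324
```

>>> apply_moves([
  {"dx":0,"dy":0,"dz":0,"ax":0,"ay":0,"az":0,"claw":-1},
  {"dx":0,"dy":0,"dz":0,"ax":0,"ay":0,"az":0,"claw":-1},
  {"dx":0,"dy":0,"dz":0,"ax":0,"ay":0,"az":0,"claw":-1},
])

```text
time: 3.6
tcp_pos: [0.4571, -0.3609, 0.0766]
ee_rot: [0.0, 0.999, 0.035, 0.0]
ft_force: [0.9, 0.7, 0.6]
gripper_width: -0.0002
```

Run:
```python
from h import *
im,d=grab('top','1'); im2,d2=grab('scene','1')
a=cv2.resize(im[170:300,330:460,::-1],(400,400),interpolation=cv2.INTER_CUBIC);b=cv2.resize(im2[90:220,210:340,::-1],(400,400),interpolation=cv2.INTER_CUBIC)
cv2.imwrite('pics/g1.png',np.hstack([a,b]))
f,cx,cy,T=cam('top')
for n in('top','scene'):
    f,cx,cy,T=cam(n); p=T[:3,:3]@np.array([.457,-.361,.0766])+T[:3,3]; print(n,p[0]/p[2]*f+cx,p[1]/p[2]*f+cy)
```

```text
top 401.77121813161057 213.46896714441164
scene 266.41587465044165 152.63203174367203
```

View pics/g1.png

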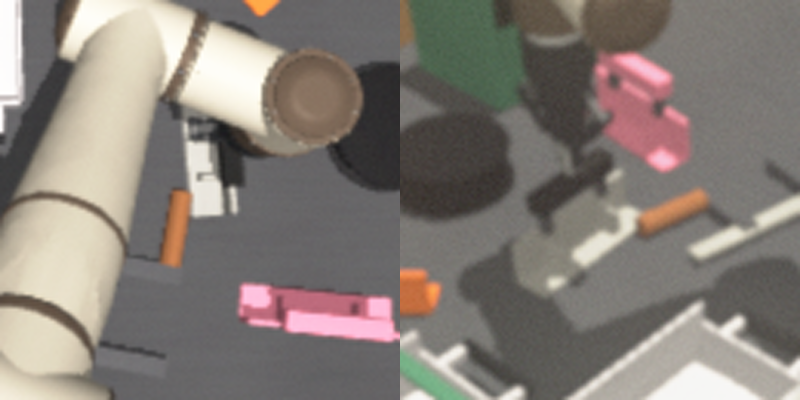

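Run:
```python
from m import *
for n in('scene','top'):
  for tag in '01':
    z=np.load(f'{n}_{tag}.npz'); P=cloud(n,z['d']); V=cv2.cvtColor(z['im'],cv2.COLOR_RGB2HSV)[...,2]
    X,Y,Z=P[...,0],P[...,1],P[...,2]; B=(X>.34)&(X<.58)&(Y>-.46)&(Y<-.28)
    for a,b in((.002,.02),(.02,.05),(.055,.075),(.08,.115),(.115,.16)):
        q=P[B&(Z>a)&(Z<b)]
        if len(q)>8: print(n,tag,a,len(q),np.percentile(q,[3,50,97],axis=0).round(3).tolist())
```

```text
scene 0 0.002 453 [[0.352, -0.41, 0.002], [0.459, -0.349, 0.005], [0.552, -0.299, 0.019]]
scene 0 0.02 337 [[0.354, -0.376, 0.021], [0.447, -0.365, 0.031], [0.547, -0.31, 0.048]]
scene 0 0.055 44 [[0.401, -0.372, 0.055], [0.499, -0.362, 0.062], [0.535, -0.354, 0.072]]
scene 0 0.08 294 [[0.404, -0.375, 0.082], [0.468, -0.356, 0.1], [0.52, -0.348, 0.106]]
scene 1 0.002 430 [[0.352, -0.396, 0.002], [0.455, -0.352, 0.005], [0.551, -0.301, 0.019]]
scene 1 0.02 349 [[0.352, -0.376, 0.021], [0.443, -0.365, 0.03], [0.549, -0.308, 0.049]]
scene 1 0.055 48 [[0.409, -0.374, 0.055], [0.498, -0.362, 0.06], [0.541, -0.354, 0.071]]
scene 1 0.08 277 [[0.405, -0.374, 0.082], [0.471, -0.356, 0.099], [0.52, -0.348, 0.108]]
scene 1 0.115 96 [[0.453, -0.386, 0.116], [0.469, -0.354, 0.14], [0.474, -0.333, 0.16]]
top 0 0.002 1050 [[0.349, -0.454, 0.002], [0.454, -0.356, 0.004], [0.569, -0.286, 0.011]]
top 0 0.02 141 [[0.341, -0.375, 0.021], [0.378, -0.325, 0.026], [0.538, -0.308, 0.046]]
top 0 0.055 19 [[0.374, -0.379, 0.055], [0.523, -0.368, 0.057], [0.545, -0.363, 0.061]]
top 0 0.08 271 [[0.4, -0.377, 0.086], [0.453, -0.362, 0.105], [0.51, -0.35, 0.11]]
top 1 0.002 584 [[0.345, -0.454, 0.002], [0.405, -0.348, 0.004], [0.492, -0.286, 0.014]]
top 1 0.02 117 [[0.341, -0.375, 0.021], [0.371, -0.322, 0.026], [0.411, -0.305, 0.044]]
top 1 0.08 103 [[0.397, -0.379, 0.087], [0.417, -0.363, 0.105], [0.443, -0.354, 0.111]]
```

The camera shows the handle in place with the fingers about 53 mm over their backs, which matches a 24 mm handle in between. That disagrees with the reported opening of 0, so I'll lift slightly and check.

>>> apply_moves([
  {"dx":0,"dy":0,"dz":1,"ax":0,"ay":0,"az":0,"claw":-1},
  {"dx":0,"dy":0,"dz":2,"ax":0,"ay":0,"az":0,"claw":-1},
  {"dx":0,"dy":0,"dz":2,"ax":0,"ay":0,"az":0,"claw":-1},
  {"dx":0,"dy":0,"dz":0,"ax":0,"ay":0,"az":0,"claw":-1},
])

```text
time: 4.2
tcp_pos: [0.4583, -0.3616, 0.1286]
ee_rot: [0.001, 0.999, 0.035, 0.002]
ft_force: [-0.4, 0.8, 0.7]
gripper_width: -0.0006
```

Run:
```python
from m import *
s=robot.get_state(); print(s['ft_force'],s['ft_torque'],s['gripper_width'],s['tcp_pos'])
im,d=grab('scene','2'); P=cloud('scene',d); X,Y,Z=P[...,0],P[...,1],P[...,2]; B=(X>.34)&(X<.58)&(Y>-.46)&(Y<-.28)
for a,b in((.02,.06),(.06,.11),(.13,.165)):
    q=P[B&(Z>a)&(Z<b)]; print(a,len(q),np.percentile(q,[3,50,97],axis=0).round(3).tolist() if len(q) else'')
cv2.imwrite('pics/g2.png',cv2.resize(im[70:220,190:340,::-1],(450,450),interpolation=cv2.INTER_CUBIC))
```

```text
[-0.35975833  0.82093679  0.70849409] [ 0.05646015  0.02692556 -0.03479302] -0.0005981486273737515 [ 0.45828746 -0.36157253  0.12855472]
0.02 439 [[0.353, -0.377, 0.021], [0.451, -0.365, 0.033], [0.548, -0.308, 0.056]]
0.06 327 [[0.405, -0.375, 0.065], [0.469, -0.356, 0.099], [0.52, -0.348, 0.107]]
0.13 5 [[0.453, -0.36, 0.161], [0.463, -0.355, 0.162], [0.471, -0.354, 0.164]]
```

View pics/g2.png

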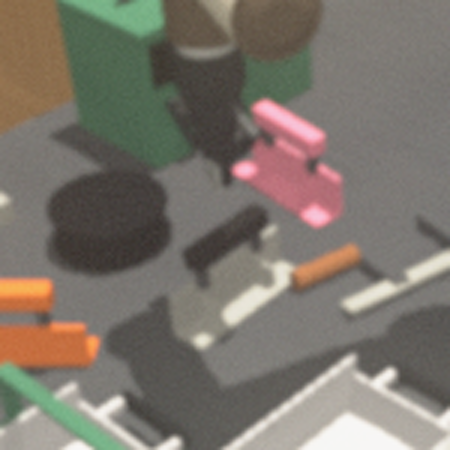

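Run:
```python
from m import *
z=np.load('scene_2.npz'); P=cloud('scene',z['d'])
for p in([.4583,-.3616,.1286],[.4583,-.3616,.20]):
    f,cx,cy,T=cam('scene'); q=T[:3,:3]@np.array(p)+T[:3,3]; print(q[0]/q[2]*f+cx,q[1]/q[2]*f+cy,q[2])
V=z['im'].max(2)
for v in range(100,150,3): print(v,[(u,V[v,u],*P[v,u].round(3)) for u in range(258,276,5)])
s=robot.get_state(); print(s['qpos'].round(4))
```

```text
264.5913084823779 140.2589528702792 1.429305006390268
262.50935575129495 122.1094942273488 1.3814779589851542
100 [(258, np.uint8(70), np.float64(0.487), np.float64(-0.335), np.float64(0.303)), (263, np.uint8(74), np.float64(0.473), np.float64(-0.329), np.float64(0.299)), (268, np.uint8(73), np.float64(0.459), np.float64(-0.322), np.float64(0.295)), (273, np.uint8(105), np.float64(0.159), np.float64(-0.648), np.float64(0.05))]
103 [(258, np.uint8(68), np.float64(0.487), np.float64(-0.337), np.float64(0.291)), (263, np.uint8(65), np.float64(0.476), np.float64(-0.326), np.float64(0.291)), (268, np.uint8(75), np.float64(0.459), np.float64(-0.324), np.float64(0.284)), (273, np.uint8(106), np.float64(0.164), np.float64(-0.643), np.float64(0.04))]
106 [(258, np.uint8(66), np.float64(0.47), np.float64(-0.36), np.float64(0.265)), (263, np.uint8(75), np.float64(0.469), np.float64(-0.337), np.float64(0.274)), (268, np.uint8(89), np.float64(0.459), np.float64(-0.325), np.float64(0.273)), (273, np.uint8(129), np.float64(0.156), np.float64(-0.654), np.float64(0.018))]
109 [(258, np.uint8(68), np.
[... 3854 characters left out ...]
int8(119), np.float64(0.379), np.float64(-0.503), np.float64(0.002)), (263, np.uint8(89), np.float64(0.457), np.float64(-0.375), np.float64(0.102)), (268, np.uint8(76), np.float64(0.446), np.float64(-0.361), np.float64(0.103)), (273, np.uint8(67), np.float64(0.43), np.float64(-0.354), np.float64(0.097))]
148 [(258, np.uint8(91), np.float64(0.481), np.float64(-0.374), np.float64(0.103)), (263, np.uint8(67), np.float64(0.469), np.float64(-0.362), np.float64(0.102)), (268, np.uint8(68), np.float64(0.455), np.float64(-0.352), np.float64(0.099)), (273, np.uint8(71), np.float64(0.431), np.float64(-0.355), np.float64(0.085))]
[-3.9050e-01  3.7230e-01 -2.0150e-01 -2.0000e-04 -9.9510e-01  2.0318e+00]
```

The pusher hasn't moved. The depth image puts the shut fingertips at z≈0.16 while the state reports 0.129, so the actual tips are about 32 mm higher than reported and I closed just above the handle. I'll treat reported z as about 32 mm too low, and confirm that by touch as I go. Now I'll reopen and grip lower.

>>> apply_moves([
  {"dx":0,"dy":0,"dz":1,"ax":0,"ay":0,"az":0,"claw":1},
  {"dx":0,"dy":0,"dz":0,"ax":0,"ay":0,"az":0,"claw":1},
  {"dx":0,"dy":0,"dz":0,"ax":0,"ay":0,"az":0,"claw":1},
  {"dx":0,"dy":0,"dz":0,"ax":0,"ay":0,"az":0,"claw":1},
  {"dx":0,"dy":0,"dz":0,"ax":0,"ay":0,"az":0,"claw":1},
])

```text
time: 4.88
tcp_pos: [0.4569, -0.3609, 0.136]
ee_rot: [-0.0, 0.999, 0.035, -0.0]
ft_force: [-0.6, -0.7, 0.5]
gripper_width: 0.0852
```

>>> apply_moves([
  {"dx":0,"dy":0,"dz":-3,"ax":0,"ay":0,"az":0,"claw":1},
  {"dx":0,"dy":0,"dz":-3,"ax":0,"ay":0,"az":0,"claw":1},
  {"dx":0,"dy":0,"dz":-2,"ax":0,"ay":0,"az":0,"claw":1},
  {"dx":0,"dy":0,"dz":-1.5,"ax":0,"ay":0,"az":0,"claw":1},
  {"dx":0,"dy":0,"dz":0,"ax":0,"ay":0,"az":0,"claw":1},
])

```text
time: 5.5
tcp_pos: [0.4563, -0.3606, 0.0402]
ee_rot: [-0.001, 0.999, 0.035, -0.001]
ft_force: [0.8, -1.1, 0.1]
gripper_width: 0.0855
```

>>> apply_moves([
  {"dx":0,"dy":0,"dz":0,"ax":0,"ay":0,"az":0,"claw":-1},
  {"dx":0,"dy":0,"dz":0,"ax":0,"ay":0,"az":0,"claw":-1},
  {"dx":0,"dy":0,"dz":0,"ax":0,"ay":0,"az":0,"claw":-1},
  {"dx":0,"dy":0,"dz":0,"ax":0,"ay":0,"az":0,"claw":-1},
  {"dx":0,"dy":0,"dz":0,"ax":0,"ay":0,"az":0,"claw":-1},
])

```text
time: 6.12
tcp_pos: [0.4574, -0.3613, 0.0419]
ee_rot: [0.0, 0.999, 0.035, 0.001]
ft_force: [0.1, -0.9, 2.1]
gripper_width: 0.023
```

Gripped: opening 23 mm. Lifting, then carrying it over to behind the offcuts.

>>> apply_moves([
  {"dx":0,"dy":0,"dz":3,"ax":0,"ay":0,"az":0,"claw":-1},
  {"dx":0,"dy":0,"dz":4,"ax":0,"ay":0,"az":0,"claw":-1},
  {"dx":0,"dy":0,"dz":4,"ax":0,"ay":0,"az":0,"claw":-1},
  {"dx":0,"dy":2,"dz":3,"ax":0,"ay":0,"az":0,"claw":-1},
  {"dx":0.3,"dy":3.6,"dz":0,"ax":0,"ay":0,"az":-1,"claw":-1},
])

```text
time: 6.75
tcp_pos: [0.4607, -0.305, 0.183]
ee_rot: [0.0, 1.0, 0.025, 0.002]
ft_force: [0.7, -0.1, -4.3]
gripper_width: 0.0229
```

>>> apply_moves([
  {"dx":1.5,"dy":5,"dz":0,"ax":0,"ay":0,"az":-1,"claw":-1},
  {"dx":1.5,"dy":5,"dz":0,"ax":0,"ay":0,"az":-1.3,"claw":-1},
  {"dx":1.5,"dy":5,"dz":0,"ax":0,"ay":0,"az":0,"claw":-1},
  {"dx":1.5,"dy":5,"dz":0,"ax":0,"ay":0,"az":0,"claw":-1},
  {"dx":1.5,"dy":5,"dz":0,"ax":0,"ay":0,"az":0,"claw":-1},
])

```text
time: 7.38
tcp_pos: [0.5339, -0.053, 0.1801]
ee_rot: [-0.0, 1.0, 0.006, -0.001]
ft_force: [0.5, -0.1, -3.2]
gripper_width: 0.023
```

>>> apply_moves([
  {"dx":1.5,"dy":5,"dz":0,"ax":0,"ay":0,"az":0,"claw":-1},
  {"dx":1.5,"dy":5,"dz":0,"ax":0,"ay":0,"az":0,"claw":-1},
  {"dx":1.5,"dy":5,"dz":0,"ax":0,"ay":0,"az":0,"claw":-1},
  {"dx":1.0,"dy":5,"dz":0,"ax":0,"ay":0,"az":0,"claw":-1},
  {"dx":1,"dy":5,"dz":0,"ax":0,"ay":0,"az":0,"claw":-1},
])

```text
time: 8.0
tcp_pos: [0.5989, 0.1966, 0.1796]
ee_rot: [0.0, 1.0, 0.006, -0.002]
ft_force: [0.6, -0.3, -3.2]
gripper_width: 0.0231
```

>>> apply_moves([
  {"dx":0.1,"dy":2.9,"dz":0,"ax":0,"ay":0,"az":0,"claw":-1},
  {"dx":0,"dy":0,"dz":-3,"ax":0,"ay":0,"az":0,"claw":-1},
  {"dx":0,"dy":0,"dz":-3,"ax":0,"ay":0,"az":0,"claw":-1},
  {"dx":0,"dy":0,"dz":-0.8,"ax":0,"ay":0,"az":0,"claw":-1},
  {"dx":0,"dy":0,"dz":0,"ax":0,"ay":0,"az":0,"claw":-1},
])

```text
time: 8.62
tcp_pos: [0.6006, 0.2238, 0.1126]
ee_rot: [0.001, 1.0, 0.006, -0.001]
ft_force: [0.3, -0.1, -2.7]
gripper_width: 0.0234
```

Run:
```python
from h import *
im,d=grab('scene','3'); im2,d2=grab('top','3')
cv2.imwrite('pics/s3.png',np.hstack([cv2.resize(im[140:340,240:460,::-1],None,fx=2,fy=2,interpolation=cv2.INTER_CUBIC),cv2.resize(im2[110:230,190:350,::-1],(352,400))[:,:]]))
P=cloud('scene',d); X,Y,Z=P[...,0],P[...,1],P[...,2]
for a,b in((.065,.11),(.14,.17)):
    m=(X>.48)&(X<.72)&(Y>.19)&(Y<.29)&(Z>a)&(Z<b); q=P[m]; print(len(q),np.percentile(q,[3,50,97],axis=0).round(3).tolist())
```

```text
1106 [[0.521, 0.217, 0.071], [0.615, 0.235, 0.075], [0.691, 0.256, 0.104]]
167 [[0.553, 0.202, 0.15], [0.624, 0.236, 0.161], [0.662, 0.248, 0.169]]
```

View pics/s3.png

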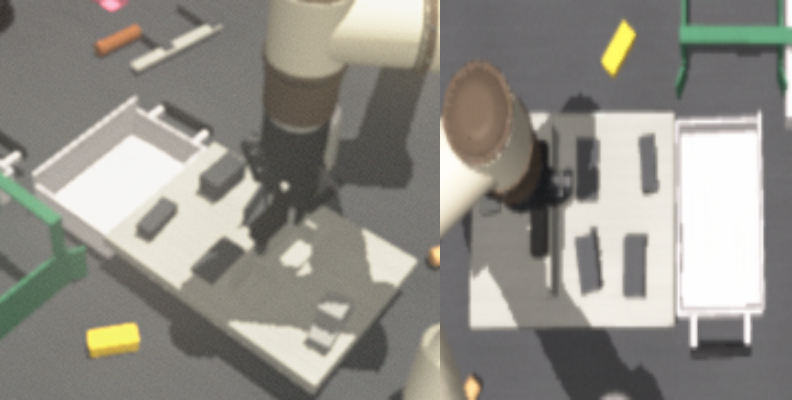

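The pusher is level, about 10 mm above the plate, and behind all four offcuts, clear of the magnet. Now lowering it until it touches.

>>> apply_moves([
  {"dx":0,"dy":0,"dz":-0.7,"ax":0,"ay":0,"az":0,"claw":-1},
  {"dx":0,"dy":0,"dz":-0.2,"ax":0,"ay":0,"az":0,"claw":-1},
  {"dx":0,"dy":0,"dz":0,"ax":0,"ay":0,"az":0,"claw":-1},
])

```text
time: 9.1
tcp_pos: [0.6009, 0.224, 0.1043]
ee_rot: [0.0, 1.0, 0.006, -0.0]
ft_force: [-0.3, -0.6, -3.6]
gripper_width: 0.023
```

Run:
```python
from h import *
s=robot.get_state(); print(s['ft_force'],s['tcp_pos'])
im,d=grab('scene','4')
P=cloud('scene',d); X,Y,Z=P[...,0],P[...,1],P[...,2]
m=(X>.53)&(X<.68)&(Y>.225)&(Y<.25)&(Z>.05)&(Z<.09); print('foot top z',np.median(Z[m]))
m=(X>.6)&(X<.7)&(Y>.27)&(Y<.3)&(Z>.05)&(Z<.09); print('plate z',np.median(Z[m]))
```

```text
[-0.30217578 -0.58931707 -3.63397937] [0.6008707  0.22402405 0.10426218]
foot top z 0.06577012753780766
plate z 0.058644545351248085
```

>>> apply_moves([
  {"dx":0,"dy":0,"dz":-0.2,"ax":0,"ay":0,"az":0,"claw":-1},
  {"dx":0,"dy":-1,"dz":0,"ax":0,"ay":0,"az":0,"claw":-1},
  {"dx":0,"dy":-1.5,"dz":0,"ax":0,"ay":0,"az":0,"claw":-1},
  {"dx":0,"dy":-1.5,"dz":0,"ax":0,"ay":0,"az":0,"claw":-1},
  {"dx":0,"dy":-1.5,"dz":0,"ax":0,"ay":0,"az":0,"claw":-1},
])

```text
time: 9.78
tcp_pos: [0.601, 0.1679, 0.1024]
ee_rot: [-0.0, 1.0, 0.006, 0.0]
ft_force: [-0.6, 1.1, -3.6]
gripper_width: 0.0232
```

>>> apply_moves([
  {"dx":0,"dy":-1.5,"dz":0,"ax":0,"ay":0,"az":0,"claw":-1},
  {"dx":0,"dy":-1.5,"dz":0,"ax":0,"ay":0,"az":0,"claw":-1},
  {"dx":0,"dy":-1.5,"dz":0,"ax":0,"ay":0,"az":0,"claw":-1},
])

```text
time: 10.15
tcp_pos: [0.6011, 0.1233, 0.1024]
ee_rot: [-0.0, 1.0, 0.006, 0.0]
ft_force: [-0.2, 1.9, -3.8]
gripper_width: 0.0229
```

Run:
```python
from h import *
s=robot.get_state(); print(s['ft_force'],s['tcp_pos'])
im,d=grab('scene','5'); im2,d2=grab('top','5')
cv2.imwrite('pics/s5.png',np.hstack([cv2.resize(im[140:340,240:460,::-1],None,fx=2,fy=2,interpolation=cv2.INTER_CUBIC),cv2.resize(im2[110:230,190:350,::-1],(352,400))[:,:]]))
```

```text
[-0.15260395  1.90737772 -3.83866428] [0.60109526 0.12330191 0.10238447]
```

View pics/s5.png

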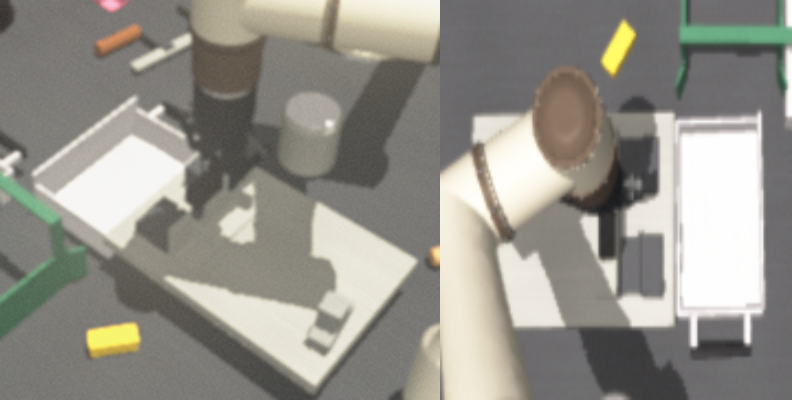

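>>> apply_moves([
  {"dx":0,"dy":-1.7,"dz":0,"ax":0,"ay":0,"az":0,"claw":-1},
  {"dx":0,"dy":-1.9,"dz":0,"ax":0,"ay":0,"az":0,"claw":-1},
  {"dx":0,"dy":-2,"dz":0,"ax":0,"ay":0,"az":0,"claw":-1},
  {"dx":0,"dy":-2,"dz":0,"ax":0,"ay":0,"az":0,"claw":-1},
  {"dx":0,"dy":-2,"dz":0,"ax":0,"ay":0,"az":0,"claw":-1},
])

```text
time: 10.88
tcp_pos: [0.6005, 0.0259, 0.1023]
ee_rot: [0.001, 1.0, 0.006, -0.001]
ft_force: [-0.1, 0.2, -3.4]
gripper_width: 0.0231
```

>>> apply_moves([
  {"dx":0,"dy":-2,"dz":0,"ax":0,"ay":0,"az":0,"claw":-1},
  {"dx":0,"dy":-1.5,"dz":0,"ax":0,"ay":0,"az":0,"claw":-1},
  {"dx":0,"dy":-0.5,"dz":0,"ax":0,"ay":0,"az":0,"claw":-1},
  {"dx":0,"dy":0,"dz":0,"ax":0,"ay":0,"az":0,"claw":-1},
])

```text
time: 11.38
tcp_pos: [0.601, -0.0122, 0.1023]
ee_rot: [-0.0, 1.0, 0.006, 0.0]
ft_force: [0.9, -0.6, -2.9]
gripper_width: 0.0233
```

Run:
```python
from h import *
s=robot.get_state(); print(s['ft_force'],s['tcp_pos'])
im,d=grab('scene','6'); im2,d2=grab('top','6')
cv2.imwrite('pics/s6.png',np.hstack([cv2.resize(im[140:340,240:460,::-1],None,fx=2,fy=2,interpolation=cv2.INTER_CUBIC),cv2.resize(im2[110:230,190:350,::-1],(352,400))[:,:]]))
```

```text
[ 0.87237426 -0.5932996  -2.85109412] [ 0.60100409 -0.01216684  0.10227442]
```

View pics/s6.png

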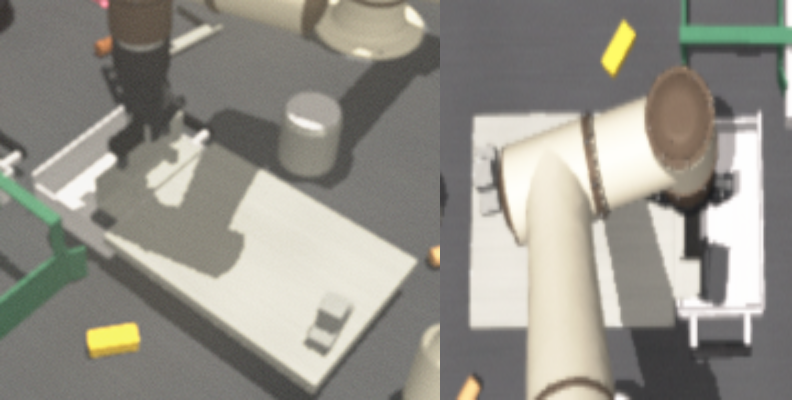

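>>> apply_moves([
  {"dx":0,"dy":0,"dz":1.5,"ax":0,"ay":0,"az":0,"claw":-1},
  {"dx":0,"dy":2,"dz":0.5,"ax":0,"ay":0,"az":0,"claw":-1},
  {"dx":0,"dy":5,"dz":0,"ax":0,"ay":0,"az":0,"claw":-1},
  {"dx":0,"dy":6,"dz":0,"ax":0,"ay":0,"az":0,"claw":-1},
  {"dx":0,"dy":5,"dz":0,"ax":0,"ay":0,"az":0,"claw":-1},
])

```text
time: 12.1
tcp_pos: [0.6009, 0.1716, 0.1233]
ee_rot: [-0.0, 1.0, 0.007, 0.001]
ft_force: [0.0, -0.2, -2.5]
gripper_width: 0.0232
```

>>> apply_moves([
  {"dx":0,"dy":0,"dz":-1.4,"ax":0,"ay":0,"az":0,"claw":-1},
  {"dx":0,"dy":0,"dz":-0.5,"ax":0,"ay":0,"az":0,"claw":-1},
  {"dx":0,"dy":0,"dz":-0.2,"ax":0,"ay":0,"az":0,"claw":-1},
  {"dx":0,"dy":0,"dz":0,"ax":0,"ay":0,"az":0,"claw":-1},
])

```text
time: 12.6
tcp_pos: [0.6012, 0.1674, 0.1018]
ee_rot: [-0.0, 1.0, 0.006, 0.0]
ft_force: [-0.2, 0.9, -1.4]
gripper_width: 0.0232
```

>>> apply_moves([
  {"dx":0,"dy":0,"dz":-0.1,"ax":0,"ay":0,"az":0,"claw":-1},
  {"dx":0,"dy":0,"dz":0,"ax":0,"ay":0,"az":0,"claw":-1},
  {"dx":0,"dy":0,"dz":0,"ax":0,"ay":0,"az":0,"claw":0.3},
  {"dx":0,"dy":0,"dz":0,"ax":0,"ay":0,"az":0,"claw":0.3},
  {"dx":0,"dy":0,"dz":0,"ax":0,"ay":0,"az":0,"claw":0.3},
])

```text
time: 13.22
tcp_pos: [0.6012, 0.1681, 0.1001]
ee_rot: [-0.0, 1.0, 0.007, 0.0]
ft_force: [0.1, 0.4, -0.0]
gripper_width: 0.0553
```

>>> apply_moves([
  {"dx":0,"dy":0,"dz":2,"ax":0,"ay":0,"az":0,"claw":0.3},
  {"dx":0,"dy":0,"dz":4,"ax":0,"ay":0,"az":0,"claw":0.3},
  {"dx":0,"dy":0,"dz":6,"ax":0,"ay":0,"az":0,"claw":0.3},
  {"dx":-2,"dy":-5,"dz":1,"ax":0,"ay":0,"az":-10,"claw":0},
  {"dx":-3,"dy":-5,"dz":0,"ax":0,"ay":0,"az":-10,"claw":-0.2},
])

```text
time: 13.85
tcp_pos: [0.5516, 0.0677, 0.2315]
ee_rot: [-0.001, 0.986, -0.169, 0.002]
ft_force: [-0.5, -0.6, -0.3]
gripper_width: 0.0342
```

>>> apply_moves([
  {"dx":-3,"dy":-4,"dz":0,"ax":0,"ay":0,"az":-10,"claw":-0.3},
  {"dx":-3,"dy":-4,"dz":0,"ax":0,"ay":0,"az":-10,"claw":-0.3},
  {"dx":-3,"dy":-3,"dz":0,"ax":0,"ay":0,"az":-10,"claw":-0.3},
  {"dx":-3,"dy":-2,"dz":0,"ax":0,"ay":0,"az":-10,"claw":-0.3},
  {"dx":-3,"dy":0,"dz":0,"ax":0,"ay":0,"az":-10,"claw":-0.3},
])

```text
time: 14.48
tcp_pos: [0.4, -0.0629, 0.2303]
ee_rot: [-0.0, 0.821, -0.571, 0.0]
ft_force: [-0.0, -0.5, 0.3]
gripper_width: 0.0299
```

Run:
```python
from h import *
s=robot.get_state(); print(s['ft_force'],s['tcp_pos'],s['qpos'])
im,d=grab('scene','7'); im2,d2=grab('top','7')
cv2.imwrite('pics/s7.png',np.hstack([cv2.resize(im[140:340,240:460,::-1],None,fx=2,fy=2,interpolation=cv2.INTER_CUBIC),cv2.resize(im2[70:230,190:350,::-1],(352,352)).repeat(1,0)[:352] if 0 else cv2.resize(im2[70:250,190:350,::-1],(356,400))]))
```

```text
[-0.03627274 -0.45408606  0.31732955] [ 0.39996985 -0.06293226  0.23028119] [ 2.49787036e-01 -2.94060002e-02 -4.29515343e-01  1.66648039e-04
 -1.17034459e+00  1.04337307e-01]
```

View pics/s7.png

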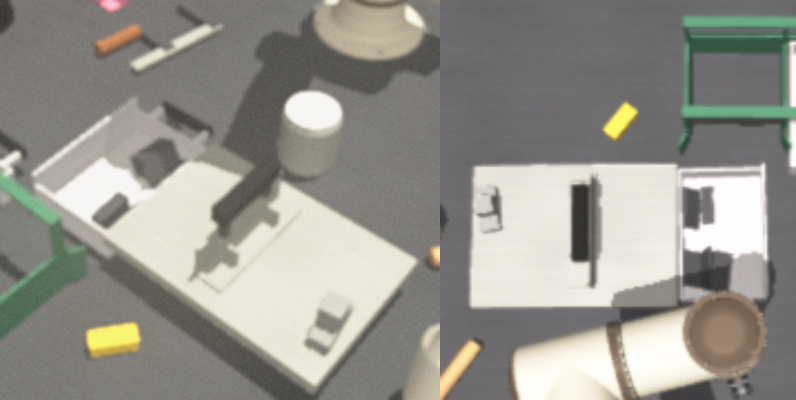

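The pusher stands freely on the swept plate and the offcuts are in the tray. Next I'll measure the tray handle, tray and rack exactly.

Run:
```python
from m import *
for n,tag in(('top','0'),('top','7'),('scene','7'),('scene','0')):
    z=np.load(f'{n}_{tag}.npz'); P=cloud(n,z['d']); hsv=cv2.cvtColor(z['im'],cv2.COLOR_RGB2HSV); X,Y,Z=P[...,0],P[...,1],P[...,2]; V=hsv[...,2].astype(int)
    b=(X>.42)&(X<.49)&(Y>-.125)&(Y<.01)&(Z>.033)&(Z<.06)&(V<95); q=P[b]
    if len(q)>20: print(n,tag,'handle',len(q),rect(q))
    g=(hsv[...,0]>60)&(hsv[...,0]<95)&(hsv[...,1]>80)&(X>.6)&(X<.98)&(Y>-.4)&(Y<.1)
    t=g&(Z>.055)&(Z<.08)
    for x0,x1 in((.80,.85),(.85,.91)):
        q=P[t&(X>x0)&(X<x1)]; print('  wall tops',x0,np.histogram(q[:,1],bins=np.arange(-.18,.03,.005))[0].tolist())
    c=P[g&(Z>.11)&(Z<.14)]; 
    for s,l in((c[c[:,0]<.85],'front'),(c[c[:,0]>.85],'rear')): print('  bar',l,rect(s),np.percentile(s[:,1],[1,99]).round(3))
    w=P[g&(Z>.01)&(Z<.09)&(Y>-.15)&(Y<0)]; print('  back wall x hist',np.histogram(w[:,0],bins=np.arange(.74,.97,.01)))
```

```text
top 0 handle 83 (array([453.6, -58.1]), array([11.3, 99. ]), np.float32(92.6))
  wall tops 0.8 [0, 0, 0, 0, 9, 0, 0, 0, 0, 0, 0, 0, 0, 0, 0, 0, 0, 0, 0, 0, 0, 0, 0, 0, 0, 0, 0, 0, 0, 0, 0, 0, 0, 0, 0, 0, 9, 3, 0, 0, 0]
  wall tops 0.85 [0, 0, 0, 0, 16, 0, 0, 0, 0, 0, 0, 0, 0, 0, 0, 0, 0, 0, 0, 0, 0, 0, 0, 0, 0, 0, 0, 0, 0, 0, 0, 0, 0, 0, 0, 0, 15, 0, 0, 0, 0]
  bar front (array([ 784.6, -158.2]), array([ 18.6, 331.2]), np.float32(89.6)) [-0.32   0.004]
  bar rear (array([ 935.2, -158.7]), array([ 20.3, 328.6]), np.float32(89.7)) [-0.322  0.005]
  back wall x hist (array([  0,   0,   0,   0,   0,   0,   0,   0,   0,   0,   0,   0,   0,
         0,   0,   0,   0,   0,   0, 239,  70,   0]), array([0.74, 0.75, 0.76, 0.77, 0.78, 0.79, 0.8 , 0.81, 0.82, 0.83, 0.84,
       0.85, 0.86, 0.87, 0.88, 0.89, 0.9 , 0.91, 0.92, 0.93, 0.94, 0.95,
       0.96]))
  wall tops 0.8 [0, 0, 0, 0, 10, 0, 0, 0, 0, 0, 0, 0, 0, 0, 0, 0, 0, 0, 0, 0, 0, 0, 0, 0, 0, 0, 0, 0, 0, 0, 0, 0, 0, 0, 0, 0, 9, 4, 0, 0, 0]
  wall tops 0.85 [0, 0, 0, 1, 15, 0, 0, 0, 0, 0, 0, 0, 0, 0, 0, 0, 0, 0, 0, 0, 0, 0, 0, 0, 0, 0, 0, 0
[... 1508 characters left out ...]
, 0, 0, 0, 0, 0, 0, 0, 0, 0, 0, 0, 0, 0, 0, 0, 0, 0, 0, 0, 0, 0, 0, 0, 0, 0, 0, 0, 0]
  wall tops 0.85 [0, 0, 0, 0, 5, 4, 0, 0, 0, 0, 0, 0, 0, 0, 0, 0, 0, 0, 0, 0, 0, 0, 0, 0, 0, 0, 0, 0, 0, 0, 0, 0, 0, 0, 0, 0, 0, 3, 1, 0, 0]
  bar front (array([ 786.2, -180.4]), array([ 13. , 276.4]), np.float32(90.1)) [-0.314 -0.067]
  bar rear (array([ 938.8, -156. ]), array([ 18.4, 333.3]), np.float32(90.0)) [-0.318  0.008]
  back wall x hist (array([ 0,  0,  0,  0,  0,  0,  0,  0,  0,  0,  0,  0,  0,  0,  0,  0,  0,
        0,  0,  0, 37,  0]), array([0.74, 0.75, 0.76, 0.77, 0.78, 0.79, 0.8 , 0.81, 0.82, 0.83, 0.84,
       0.85, 0.86, 0.87, 0.88, 0.89, 0.9 , 0.91, 0.92, 0.93, 0.94, 0.95,
       0.96]))
```

>>> apply_moves([
  {"dx":2,"dy":0.3,"dz":-2,"ax":0,"ay":0,"az":-9,"claw":-0.3},
  {"dx":3.6,"dy":0.3,"dz":-3,"ax":0,"ay":0,"az":-10,"claw":-0.3},
  {"dx":0,"dy":0,"dz":-5,"ax":0,"ay":0,"az":0,"claw":-0.3},
  {"dx":0,"dy":0,"dz":-5,"ax":0,"ay":0,"az":0,"claw":-0.3},
  {"dx":0,"dy":0,"dz":-4.5,"ax":0,"ay":0,"az":0,"claw":-0.3},
])

```text
time: 15.2
tcp_pos: [0.4577, -0.0557, 0.0336]
ee_rot: [-0.0, 0.719, -0.696, 0.0]
ft_force: [0.6, 0.3, 0.6]
gripper_width: 0.0297
```

Run:
```python
from h import *
s=robot.get_state(); print(s['ft_force'],s['tcp_pos'],s['ee_rot'],s['gripper_width'])
im,d=grab('scene','8'); im2,d2=grab('top','8')
cv2.imwrite('pics/s8.png',np.hstack([cv2.resize(im[130:230,270:370,::-1],(400,400),interpolation=cv2.INTER_CUBIC),cv2.resize(im2[170:250,280:360,::-1],(400,400),interpolation=cv2.INTER_CUBIC)]))
f,cx,cy,T=cam('scene')
for p in([.456,-.0575,.049],[.456,-.0575,.055],[.471,-.0575,.055],[.441,-.0575,.055]):
    q=T[:3,:3]@np.array(p)+T[:3,3]; print(p,((q[0]/q[2]*f+cx)-270)*4,((q[1]/q[2]*f+cy)-130)*4)
```

```text
[0.60014202 0.33694211 0.57300333] [ 0.45770548 -0.05569787  0.03360503] [-1.61094110e-04  7.18518182e-01 -6.95508122e-01  2.22184065e-04] 0.02973114247395542
[0.456, -0.0575, 0.049] 251.18625581419747 268.91600246151836
[0.456, -0.0575, 0.055] 251.28403769987654 263.25299349180386
[0.471, -0.0575, 0.055] 238.75719907292364 272.85193454479304
[0.441, -0.0575, 0.055] 263.6574217215691 253.77164010431204
```

View pics/s8.png

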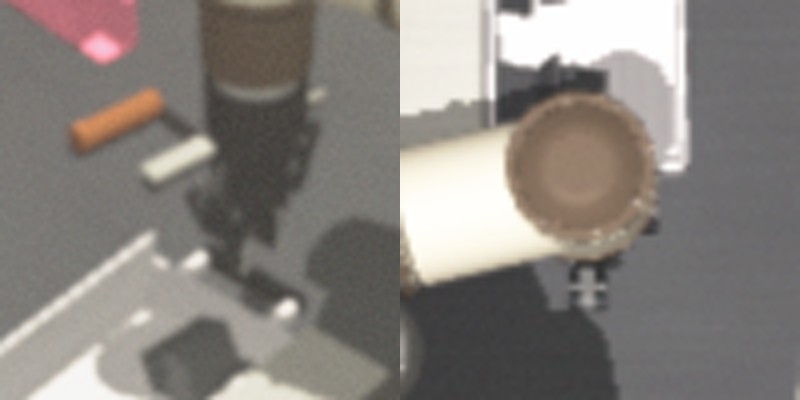

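>>> apply_moves([
  {"dx":0,"dy":-0.1,"dz":-1.5,"ax":0,"ay":0,"az":0,"claw":-0.3},
  {"dx":0,"dy":0,"dz":-1,"ax":0,"ay":0,"az":0,"claw":-0.3},
])

```text
time: 15.55
tcp_pos: [0.4586, -0.0566, 0.0112]
ee_rot: [-0.001, 0.718, -0.696, 0.001]
ft_force: [-0.3, 0.7, 0.3]
gripper_width: 0.0297
```

>>> apply_moves([
  {"dx":0,"dy":0,"dz":-1,"ax":0,"ay":0,"az":0,"claw":-0.3},
  {"dx":0,"dy":0,"dz":-0.8,"ax":0,"ay":0,"az":0,"claw":-0.3},
  {"dx":0,"dy":0,"dz":0,"ax":0,"ay":0,"az":0,"claw":-0.3},
])

```text
time: 15.92
tcp_pos: [0.4567, -0.057, -0.008]
ee_rot: [0.0, 0.718, -0.696, -0.0]
ft_force: [0.3, -0.2, 1.1]
gripper_width: 0.0298
```

>>> apply_moves([
  {"dx":0,"dy":0,"dz":0,"ax":0,"ay":0,"az":0,"claw":-0.8},
  {"dx":0,"dy":0,"dz":0,"ax":0,"ay":0,"az":0,"claw":-1},
  {"dx":0,"dy":0,"dz":0,"ax":0,"ay":0,"az":0,"claw":-1},
  {"dx":0,"dy":0,"dz":0,"ax":0,"ay":0,"az":0,"claw":-1},
])

```text
time: 16.42
tcp_pos: [0.4566, -0.057, -0.0073]
ee_rot: [0.0, 0.718, -0.696, -0.0]
ft_force: [-2.1, 0.8, 5.9]
gripper_width: 0.0111
```

>>> apply_moves([
  {"dx":0.3,"dy":-0.8,"dz":0,"ax":0,"ay":0,"az":0,"claw":-1},
  {"dx":0.5,"dy":-0.8,"dz":0,"ax":0,"ay":0,"az":-0.9,"claw":-1},
  {"dx":1,"dy":-0.4,"dz":0,"ax":0,"ay":0,"az":-0.9,"claw":-1},
  {"dx":1,"dy":0,"dz":0,"ax":0,"ay":0,"az":0,"claw":-1},
  {"dx":0,"dy":0,"dz":0,"ax":0,"ay":0,"az":0,"claw":-1},
])

```text
time: 17.05
tcp_pos: [0.4817, -0.0776, -0.0074]
ee_rot: [-0.003, -0.707, 0.707, 0.002]
ft_force: [-7.7, 0.5, 12.6]
gripper_width: 0.0109
```

Run:
```python
from m import *
s=robot.get_state(); print(s['ft_force'],s['tcp_pos'],s['ee_rot'])
im,d=grab('top','9'); P=cloud('top',d); hsv=cv2.cvtColor(im,cv2.COLOR_RGB2HSV); X,Y,Z=P[...,0],P[...,1],P[...,2]
w=(hsv[...,1]<60)&(hsv[...,2]>120)&(Z>.035)&(Z<.09)&(Y<.015)&(Y>-.18)
for x in np.arange(.54,.76,.03):
    q=Y[w&(abs(X-x)<.015)]
    if len(q): print(x.round(2),np.percentile(q,[2,98]).round(4),len(q))
q=P[w&(X>.6)]; print('far end',np.percentile(q[:,0],99).round(4))
g=(hsv[...,0]>60)&(hsv[...,0]<95)&(hsv[...,1]>80)&(Z>.02)&(Z<.08)&(X>.74)&(X<.8)&(Y<.04)&(Y>-.19)
for x in np.arange(.75,.80,.01):
    q=Y[g&(abs(X-x)<.005)]; print('flare',x.round(3),np.unique(q.round(3)))
```

```text
[-7.67630097  0.53709845 12.55976095] [ 0.48167037 -0.07761761 -0.00736578] [-0.00288824 -0.70675352  0.70745086  0.00209767]
0.54 [-0.1507 -0.1467] 16
0.57 [-0.1473 -0.0078] 16
0.6 [-0.1477 -0.0078] 23
0.63 [-0.1478 -0.0072] 17
0.66 [-0.1477 -0.0072] 24
0.69 [-0.1481 -0.0071] 24
0.72 [-0.1789 -0.0069] 39
0.75 [-0.1719 -0.0103] 100
far end 0.9354
flare 0.75 [0.015 0.016]
flare 0.76 [-0.165 -0.164 -0.163 -0.162 -0.161  0.008  0.009  0.012  0.013  0.015]
flare 0.77 [-0.161 -0.16  -0.159 -0.158 -0.157 -0.156  0.005  0.008]
flare 0.78 [-0.156  0.004]
flare 0.79 [-0.157 -0.156]
flare 0.8 [-0.157  0.004]
```

Tray centre y -0.0775, bay centre -0.0765, yaw aligned. Sliding it in.

>>> apply_moves([
  {"dx":1.5,"dy":0,"dz":0,"ax":0,"ay":0,"az":0,"claw":-1},
  {"dx":1.8,"dy":0.1,"dz":0,"ax":0,"ay":0,"az":0,"claw":-1},
  {"dx":1.8,"dy":0,"dz":0,"ax":0,"ay":0,"az":0,"claw":-1},
  {"dx":1.8,"dy":0,"dz":0,"ax":0,"ay":0,"az":0,"claw":-1},
  {"dx":1.8,"dy":0,"dz":0,"ax":0,"ay":0,"az":0,"claw":-1},
])

```text
time: 17.73
tcp_pos: [0.5678, -0.0768, -0.0073]
ee_rot: [-0.004, -0.706, 0.708, 0.003]
ft_force: [-10.6, 0.3, 12.9]
gripper_width: 0.0107
```

>>> apply_moves([
  {"dx":1.8,"dy":0,"dz":0,"ax":0,"ay":0,"az":0,"claw":-1},
  {"dx":1.8,"dy":0,"dz":0,"ax":0,"ay":0,"az":0,"claw":-1},
  {"dx":1.8,"dy":0,"dz":0,"ax":0,"ay":0,"az":0,"claw":-1},
  {"dx":1.5,"dy":0,"dz":0,"ax":0,"ay":0,"az":0,"claw":-1},
  {"dx":1,"dy":0,"dz":0,"ax":0,"ay":0,"az":0,"claw":-1},
])

```text
time: 18.35
tcp_pos: [0.6482, -0.0767, -0.0073]
ee_rot: [-0.003, -0.707, 0.708, 0.002]
ft_force: [-10.2, -0.1, 10.0]
gripper_width: 0.0103
```

>>> apply_moves([
  {"dx":0.7,"dy":0,"dz":0,"ax":0,"ay":0,"az":0,"claw":-1},
  {"dx":0.7,"dy":0,"dz":0,"ax":0,"ay":0,"az":0,"claw":-1},
  {"dx":0.5,"dy":0,"dz":0,"ax":0,"ay":0,"az":0,"claw":-1},
])

```text
time: 18.73
tcp_pos: [0.667, -0.0766, -0.0072]
ee_rot: [-0.003, -0.707, 0.708, 0.002]
ft_force: [-9.0, 0.7, 9.7]
gripper_width: 0.0108
```

>>> apply_moves([
  {"dx":0.3,"dy":0,"dz":0,"ax":0,"ay":0,"az":0,"claw":-1},
  {"dx":0.3,"dy":0,"dz":0,"ax":0,"ay":0,"az":0,"claw":-1},
])

```text
time: 18.98
tcp_pos: [0.6728, -0.0767, -0.0073]
ee_rot: [-0.003, -0.707, 0.708, 0.002]
ft_force: [-8.7, 0.3, 9.8]
gripper_width: 0.0107
```

>>> apply_moves([
  {"dx":0.3,"dy":0,"dz":0,"ax":0,"ay":0,"az":0,"claw":-1},
  {"dx":0.2,"dy":0,"dz":0,"ax":0,"ay":0,"az":0,"claw":-1},
])

```text
time: 19.23
tcp_pos: [0.6779, -0.0766, -0.0073]
ee_rot: [-0.003, -0.707, 0.708, 0.002]
ft_force: [-9.3, -0.5, 9.3]
gripper_width: 0.0108
```

>>> apply_moves([
  {"dx":0.2,"dy":0,"dz":0,"ax":0,"ay":0,"az":0,"claw":-1},
  {"dx":0.2,"dy":0,"dz":0,"ax":0,"ay":0,"az":0,"claw":-1},
])

```text
time: 19.48
tcp_pos: [0.6788, -0.0766, -0.0073]
ee_rot: [-0.005, -0.706, 0.708, 0.005]
ft_force: [-17.4, 1.4, 15.1]
gripper_width: 0.0108
```

>>> apply_moves([
  {"dx":0.2,"dy":0,"dz":0,"ax":0,"ay":0,"az":0,"claw":-1},
  {"dx":0,"dy":0,"dz":0,"ax":0,"ay":0,"az":0,"claw":-1},
])

```text
time: 19.73
tcp_pos: [0.6786, -0.0766, -0.0073]
ee_rot: [-0.007, -0.706, 0.708, 0.006]
ft_force: [-19.7, 2.8, 17.1]
gripper_width: 0.011
```

Home: motion has stopped and the force has risen to 20 N. Releasing part way and withdrawing upward.

>>> apply_moves([
  {"dx":-0.2,"dy":0,"dz":0,"ax":0,"ay":0,"az":0,"claw":-0.3},
  {"dx":0,"dy":0,"dz":0,"ax":0,"ay":0,"az":0,"claw":-0.3},
  {"dx":-0.1,"dy":0,"dz":0,"ax":0,"ay":0,"az":0,"claw":-0.3},
  {"dx":0,"dy":0,"dz":0,"ax":0,"ay":0,"az":0,"claw":-0.3},
])

```text
time: 20.23
tcp_pos: [0.6843, -0.0759, -0.008]
ee_rot: [0.0, -0.707, 0.707, -0.0]
ft_force: [0.8, 0.1, 0.6]
gripper_width: 0.0296
```

Run:
```python
from m import *
s=robot.get_state(); print(s['ft_force'],s['tcp_pos'],s['gripper_width'])
```

```text
[0.78702716 0.05042595 0.59972625] [ 0.6842829  -0.07589407 -0.00795877] 0.029605703609621815
```

>>> apply_moves([
  {"dx":-0.4,"dy":0,"dz":0,"ax":0,"ay":0,"az":0,"claw":-0.3},
  {"dx":0,"dy":0,"dz":2,"ax":0,"ay":0,"az":0,"claw":-0.3},
  {"dx":0,"dy":0,"dz":4,"ax":0,"ay":0,"az":0,"claw":-0.3},
  {"dx":-1,"dy":0,"dz":6,"ax":0,"ay":0,"az":0,"claw":-0.3},
  {"dx":-3,"dy":0,"dz":5,"ax":0,"ay":0,"az":0,"claw":-0.3},
])

```text
time: 20.85
tcp_pos: [0.6406, -0.0759, 0.1642]
ee_rot: [0.001, -0.707, 0.707, -0.001]
ft_force: [0.7, -0.3, 1.0]
gripper_width: 0.0298
```

>>> apply_moves([
  {"dx":-5,"dy":-2,"dz":2,"ax":0,"ay":0,"az":0,"claw":0},
  {"dx":-5,"dy":-3,"dz":0,"ax":0,"ay":0,"az":0,"claw":0},
  {"dx":-5,"dy":-4,"dz":0,"ax":0,"ay":0,"az":0,"claw":0},
  {"dx":-4,"dy":-4,"dz":0,"ax":0,"ay":0,"az":0,"claw":0},
  {"dx":0,"dy":0,"dz":0,"ax":0,"ay":0,"az":0,"claw":0},
])

```text
time: 21.48
tcp_pos: [0.4483, -0.2066, 0.1828]
ee_rot: [0.0, -0.705, 0.709, -0.0]
ft_force: [-0.3, -0.2, 0.2]
gripper_width: 0.0427
```

Run:
```python
from m import *
s=robot.get_state(); print(s['ft_force'],s['tcp_pos'],s['time'])
im2,d2=grab('scene','10'); im,d=grab('top','10')
cv2.imwrite('pics/fin.png',np.hstack([cv2.resize(im[70:250,195:395,::-1],(400,360),interpolation=cv2.INTER_CUBIC),cv2.resize(im2[140:320,140:340,::-1],(400,360),interpolation=cv2.INTER_CUBIC)]))
P=cloud('top',d); hsv=cv2.cvtColor(im,cv2.COLOR_RGB2HSV); X,Y,Z=P[...,0],P[...,1],P[...,2]
b=(X>.64)&(X<.72)&(Y>-.14)&(Y<-.01)&(Z>.033)&(Z<.06)&(hsv[...,2]<95); print('handle',rect(P[b]),b.sum())
w=(hsv[...,1]<60)&(hsv[...,2]>120)&(Z>.03)&(Z<.09)&(Y<.0)&(Y>-.155)&(X>.75); q=P[w]; print('tray far x',np.percentile(q[:,0],[95,99]))
```

```text
[-0.25341806 -0.24024368  0.15734635] [ 0.44825819 -0.20658871  0.18279944] 21.475
handle (array([677.5, -78.1]), array([13. , 97.6]), np.float32(90.7)) 103
tray far x [0.93864858 0.9400907 ]
```

View pics/fin.png

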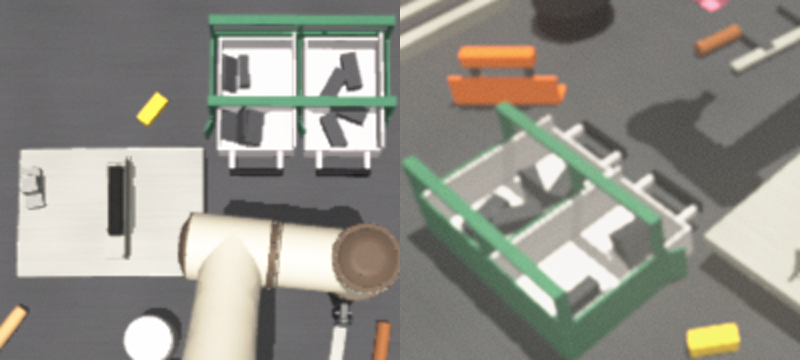

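```bash
python3 -c "
from bench import robot
print(robot.finish_job())"
```

```text
the job is handed in; nothing more can be done
None
```

The job is done and handed in at about 21.5 s of the 64 s allowed. I gripped the pusher, swept the four offcuts into the tray, and stood the pusher upright on the plate. I then slid the tray into the free bay by its handle and withdrew the arm.

**Last checks**
- **Offcuts and plate:** the last picture shows two pairs of offcuts inside the tray. The plate holds only the magnet and the upright pusher.
- **Tray home:** motion stopped on contact at about 20 N. Its far end measures x ≈ 0.940 m, about where I expected the back wall, and its handle moved 224 mm with yaw under 1°.
- **Robot clear:** force was about 0 N, with the arm clear of everything.

**What disagreed or went wrong**
- **Fingertip height:** the reported TCP height read about 32 mm lower than the fingertips seen in the depth image. My first grasp therefore closed in the air just above the pusher's handle without moving it. I allowed for the offset from then on and the second grasp held.
- **Camera offset:** the two cameras differed by about 3–6 mm in x, which was within the clearances.
- **Downward force:** while sliding the tray I pressed it down with about 10–17 N, so it stayed flat on the bench.

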